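# Sort the bag-repair hardware into the bench trays

## Robot

A 7-joint arm with a two-finger parallel gripper is mounted at the origin on the work surface. World frame = base frame: x ahead of the robot, y to its left, z up, the work surface at z = 0. Lengths are in m, angles in rad, forces in N, time in s.
With the tool pointing down it reaches from about 0.425 to 0.8 m from the base axis. Payload 8.3 kg.
Tool frame: the origin (TCP) lies between the finger pads; the fingertips stand 14 mm ahead of it and the grasp point (between the pads) lies 5 mm behind it (manip.tcp_to_tips is the distance from the TCP to the fingertips, in m); z points along the fingers, y is the line along which they close (so a half turn about z gives the same grasp; the last joint's range is limited). The gripper opens to 85 mm and grips with 20 to 120 N. Pads are 22 mm wide; open, the fingers measure 114 mm over their backs; the gripper's body (76 mm by 85 mm) begins 54 mm behind the grasp point. The pads swing forward as they close: fully open they stand 13 mm farther back than shut.
Start: joints at [-1.39, 0.383, 0.016, 1.37, -0.006, 1.388, -0.046], TCP at [0.151, 0.607, 0.245] pointing down, gripper open.
Joint ranges: [-2.95, 2.95], [-0.25, 2.06], [-1.52, 1.56], [0.18, 2.33], [-1.44, 4.58], [0.02, 2.06], [-3.01, 3.01]. Speed limits (rad/s): [2.39, 2.39, 3.01, 3.01, 3.14, 3.14, 3.14].

## Interface

Orientations are given as a rotation vector (axis times angle).
In Python, from cell import manip gives the robot as it stands.
- The arm moves only by the shell command python3 -m crank 'ROWS' [FORCE]. ROWS is a JSON object of lists of equal length, an entry for each row: "rotation": the turn, a rotation vector about the tool's x, y, z normalised to -1 to 1, where 1 is 180 degrees, a list of three; "offset": the shift along the tool's x, y, z normalised to -1 to 1, where 1 is 0.15 m, a list of three; "gripper": the opening, from -1 (shut) to 1 (fully open). In form: {"rotation": [[wx, wy, wz], ...], "offset": [[tx, ty, tz], ...], "gripper": [gripper, ...]}. A call has 1 to 5 rows; each row is the pose to reach, as a shift and turn from the pose commanded when the call began, along the tool's axes at that moment, turning the shorter way round; what a row does not reach only later rows make up. A row lasts 1/8 s, in which the tool goes at most 62.5 mm and 10.7 degrees, less where a joint would pass 70% of its speed; a pose out of reach is approached as far as the arm can. A call with a number of a shift or a turn outside -1 to 1 is refused whole. A call with a gripper value outside its range is refused whole. The fingers move at their own pace and stop on an object; FORCE is the grip in N (left out, the last holds). Time passes only in rows, so rows that repeat a pose let the fingers close. It gives the time, the measured TCP pose, the force, the opening and the grip force at its end, in the units of the state.
- manip.observe(): the state, without advancing time (a new reading comes with each control period).
- manip.get_image(name): name is "scene" or "top"; returns a dict with "img" (420x560x3 uint8, blue, green, red), "z_map" (420x560 float32, m along the optical axis (not along the pixel's ray), 0 where there is no reading), "fx", "fy", "cx", "cy" (pixels), "R" (3x3) and "t" (3): a world point X has camera coordinates R X + t. Camera axes: x right, y down, z forward; pixel columns grow to the right and rows downward; lengths in m; the calibration is good to about 2 mm. A picture is of the moment at which its call begins.
- manip.hand_in(): hands the job in; it is judged then, once.
Trained networks look in a picture, given as the dict that the camera call returned (one of the last four; its "shot" number tells which), for a name from the list of things; names that differ only in an ending like _2 or _b are one class to them, and where a whole thing is asked for, a point or a joint stands for the part that bears it (a point fixed in the world has none). Each returns a list of dicts, best first, with "conf" (0 to 1); they miss things now and then, are a little off and sometimes report something else, mostly with a low value. They report only what shows in the picture. A call takes as long as a camera call. They do not tell look-alikes from the thing itself.
- manip.recognise(target, picture): "at" ([x, y, z] in m, in the coordinates of the camera as it stood for that picture, good to about 4 mm: the middle of the surface that is visible of it).
- manip.regions_of(target, picture): "region" (420x560 bool, what is visible of it).
The state is a dict: "time": time; "joints": joint angles; "qvel": joint speeds; "joint_torque": joint torques, N m; "ee_pos": TCP position; "ee_rot": TCP orientation; "force": force on the tool from outside, world axes, zero at the start; "torque": the same for the moment, N m; "grip_width": finger opening in m; "grasp_force": force on a finger pad.
Only numpy, scipy, OpenCV 4.12 (cv2) and the standard library are available. Lean on these libraries where they do the work, as an engineer would, in place of code of your own. Each camera call takes 0.05 s, during which the arm holds its last target. There are 200 camera calls.

## Task

Tidy the loose bag-repair parts on the green bench into the sorting trays: the two thread spools into the blue tray, the two strap buckles into the yellow tray and the steel setting die into the wooden tray. Put only one part in a bay (the die may take either bay), spools and die standing upright on the bay's floor and buckles lying flat, the same way up as they lie now. Set each part down gently, do not drop or throw it, and leave the oil bottle and the nippers where they are.

Things in the scene. Friction and masses are not known exactly. Their poses are not given: they have to be found in the camera images.
- red_spool: Red thread spool with black end flanges and a red disc on top, standing upright: a straight cylinder 36 mm across and 56 mm high, 40 g or so. Origin: centre of the underside; z up along its axis.
- white_spool: White thread spool with black end flanges and a white disc on top, standing upright: a straight cylinder 36 mm across and 56 mm high, 40 g or so. Origin: centre of the underside; z up along its axis.
- black_buckle: Black plastic side-release strap buckle, closed, lying flat: 50 (its x) x 32 (its y) x 11 mm high, 25 g or so. To a gripper it is a solid block of that size. Origin: centre of the underside; x along its length, z up.
- orange_buckle: Orange plastic side-release strap buckle, closed, lying flat: 50 (its x) x 32 (its y) x 11 mm high, 25 g or so. To a gripper it is a solid block of that size. Origin: centre of the underside; x along its length, z up.
- setting_die: Steel eyelet setting die for a hand press, standing upright: a foot 32 mm across and 14 mm high, above it a plain round stem 20 mm across up to 45 mm; 120 g or so. Origin: centre of the underside; z up along its axis.
- thread_tray: Blue plastic tray, fixed: outside 128 (its x) x 164 (its y) x 35 mm high, walls and floor 4 mm thick. A 4 mm wall, top at 32 mm, parts it into two bays side by side along its y, each 120 (x) x 78 (y) mm inside, centred at y = +41 and -41 mm. Origin: centre of the underside (bay floor at z = 4 mm), z up; paper label on its -x side, which faces the robot within 9 degrees. For thread spools.
- buckle_tray: Yellow plastic tray, fixed: outside 128 (its x) x 164 (its y) x 35 mm high, walls and floor 4 mm thick. A 4 mm wall, top at 32 mm, parts it into two bays side by side along its y, each 120 (x) x 78 (y) mm inside, centred at y = +41 and -41 mm. Origin: centre of the underside (bay floor at z = 4 mm), z up; paper label on its -x side, which faces the robot within 9 degrees. For buckles.
- die_tray: Light wooden tray, fixed: outside 128 (its x) x 164 (its y) x 35 mm high, walls and floor 4 mm thick. A 4 mm wall, top at 32 mm, parts it into two bays side by side along its y, each 120 (x) x 78 (y) mm inside, centred at y = +41 and -41 mm. Origin: centre of the underside (bay floor at z = 4 mm), z up; paper label on its -x side, which faces the robot within 9 degrees. For setting dies.
- oil_bottle: Bystander: white machine-oil bottle with a red cap, standing, 48 mm across and 110 mm high. Origin: centre of the underside.
- nippers: Bystander: thread nippers with red handles lying flat, 110 (its x) x 36 x 12 mm. Origin: near the middle, on the table.
Things that resemble listed ones, but are neither listed nor needed, are in the scene too. What is shaped like the setting_die but orange or turquoise is not meant.

How it is judged:
At the end, for the whole second after the job is handed in: Spools in the blue tray and buckles in the yellow, one per bay; die in the wooden tray. Origins inside the walls, under 5 mm above the bay floor, within 0.15 rad of upright (buckles flat, right way up), released, below 0.02 m/s and 0.2 rad/s. Bottle and nippers moved under 20 mm (x of red_spool in the frame of thread_tray between -0.06 and 0.06 m and y of red_spool in the frame of thread_tray between -0.078 and 0.078 m and z of red_spool in the frame of thread_tray between 0 and 0.009 m and angle between each of red_spool, white_spool, black_buckle, orange_buckle, setting_die's own z axis and vertical below 0.15 rad and linear speed of each of red_spool, white_spool, black_buckle, orange_buckle, setting_die below 0.02 m/s and angular speed of each of red_spool, white_spool, black_buckle, orange_buckle, setting_die below 0.2 rad/s and x of white_spool in the frame of thread_tray between -0.06 and 0.06 m and y of white_spool in the frame of thread_tray between -0.078 and 0.078 m and z of white_spool in the frame of thread_tray between 0 and 0.009 m and x of black_buckle in the frame of buckle_tray between -0.06 and 0.06 m and y of black_buckle in the frame of buckle_tray between -0.078 and 0.078 m and z of black_buckle in the frame of buckle_tray between 0 and 0.009 m and x of orange_buckle in the frame of buckle_tray between -0.06 and 0.06 m and y of orange_buckle in the frame of buckle_tray between -0.078 and 0.078 m and z of orange_buckle in the frame of buckle_tray between 0 and 0.009 m and x of setting_die in the frame of die_tray between -0.06 and 0.06 m and y of setting_die in the frame of die_tray between -0.078 and 0.078 m and z of setting_die in the frame of die_tray between 0 and 0.009 m and ((y of red_spool in the frame of thread_tray above 0 m and y of white_spool in the frame of thread_tray below 0 m) or (y of red_spool in the frame of thread_tray below 0 m and y of white_spool in the frame of thread_tray above 0 m)) and ((y of black_buckle in the frame of buckle_tray above 0 m and y of orange_buckle in the frame of buckle_tray below 0 m) or (y of black_buckle in the frame of buckle_tray below 0 m and y of orange_buckle in the frame of buckle_tray above 0 m)) and distance of each of oil_bottle, nippers from where it was at the start of the episode below 0.02 m); the robot touches nothing.
It fails at once if the oil bottle moved more than 20 mm (distance of oil_bottle from where it was at the start of the episode above 0.02 m).
It fails at once if the nippers moved more than 20 mm (distance of nippers from where it was at the start of the episode above 0.02 m).
It fails at once if a part is dropped or thrown (over 0.7 m/s, a fall of 25 mm, with no finger on it) ((linear speed of red_spool above 0.7 m/s and contact force between the fingers and red_spool below 0.05 N) or (linear speed of white_spool above 0.7 m/s and contact force between the fingers and white_spool below 0.05 N) or (linear speed of black_buckle above 0.7 m/s and contact force between the fingers and black_buckle below 0.05 N) or (linear speed of orange_buckle above 0.7 m/s and contact force between the fingers and orange_buckle below 0.05 N) or (linear speed of setting_die above 0.7 m/s and contact force between the fingers and setting_die below 0.05 N)).
It also fails if it takes over 115 s, if anything falls off the work surface, if the arm or the gripper's body presses on something with over 40 N, if the wrist force passes 120 N, or if a joint passes its speed limit or range.

## Working session

There is one attempt and no reset: what is moved stays moved. The work goes in short steps, Python scripts to look and compute and a shell command to move; the robot and the scene stay as the last step left them, time stands still between calls to the robot, and variables do not carry over. Pictures are saved under pics/ and viewed, at most 14 in all, crops included, and the job is handed in when it is done.

```bash
mkdir -p pics; ls
cat > h.py <<'E'
import numpy as np, cv2
from cell import manip
from scipy.spatial.transform import Rotation as Ro
def world(p,P): return p["R"].T@(np.asarray(P)-p["t"])
def cloud(p):
    z=p["z_map"]; v,u=np.indices(z.shape)
    C=np.stack([(u-p["cx"])/p["fx"]*z,(v-p["cy"])/p["fy"]*z,z],-1)
    return (C-p["t"])@p["R"]   # R^T (C-t)
def pix(p,X):
    c=p["R"]@np.asarray(X)+p["t"]; return (p["fx"]*c[0]/c[2]+p["cx"],p["fy"]*c[1]/c[2]+p["cy"])
E
python3 - <<'E'
from h import *
np.set_printoptions(precision=3,suppress=True)
names="red_spool white_spool black_buckle orange_buckle setting_die thread_tray buckle_tray die_tray oil_bottle nippers".split()
s=manip.observe();print(s["time"],s["ee_pos"],s["ee_rot"],s["grip_width"])
for n in ("top","scene"):
    p=manip.get_image(n);cv2.imwrite(f"pics/{n}0.png",p["img"])
    print(n,"cam at",-p["R"].T@p["t"])
    for t in names:
        for d in manip.recognise(t,p)[:4]:
            print(t,round(d["conf"],2),world(p,d["at"]),np.round(pix(p,world(p,d["at"]))))
print(manip.observe()["time"])
E
```

```text
pics
0.0 [0.151 0.606 0.244] [-0.382 -3.118  0.003] 0.08507796665988684
top cam at [ 0.387 -0.016  1.171]
red_spool 0.58 [0.438 0.269 0.059] [172. 249.]
white_spool 0.53 [ 0.453 -0.143  0.057] [335. 246.]
black_buckle 0.73 [ 0.453 -0.006  0.016] [281. 246.]
orange_buckle 0.44 [ 0.429 -0.29   0.01 ] [389. 257.]
setting_die 0.67 [0.468 0.07  0.013] [252. 240.]
setting_die 0.43 [0.399 0.156 0.012] [219. 266.]
setting_die 0.42 [0.469 0.138 0.019] [226. 239.]
thread_tray 0.65 [0.613 0.204 0.007] [205. 185.]
thread_tray 0.4 [0.487 0.439 0.011] [114. 230.]
buckle_tray 0.57 [ 0.629 -0.009  0.007] [283. 181.]
die_tray 0.74 [ 0.626 -0.21   0.004] [358. 183.]
oil_bottle 0.68 [ 0.49  -0.417  0.08 ] [447. 233.]
oil_bottle 0.33 [0.613 0.203 0.005] [205. 186.]
nippers 0.63 [0.485 0.439 0.012] [114. 231.]
scene cam at [ 1.525 -0.019  0.813]
red_spool 0.69 [0.45  0.267 0.04 ] [385. 189.]
white_spool 0.62 [ 0.462 -0.139  0.037] [229. 195.]
black_buckle 0.52 [ 0.459 -0.005  0.01 ] [281. 202.]
orange_buckle 0.67 [ 0.437 -0.287  0.009] [175. 199.]
setting_die 0.68 [0.41  0.16  0.023] [342. 186.]
setting_die 0.55 [0.415 0.093 0.027] [318. 187.]
setting_die 0.47 [0.476 0.072 0.021] [311. 202.]
setting_die 0.46 [0.478 0.148 0.021] [340. 202.]
thread_tray 0.57 [0.604 0.208 0.012] [371. 236.]
buckle_tray 0.86 [ 0.615 -0.005  0.007] [283. 242.]
die_tray 0.92 [ 0.62  -0.203  0.009] [199. 244.]
oil_bottle 0.74 [ 0.503 -0.418  0.054] [116. 201.]
oil_bottle 0.32 [0.605 0.207 0.011] [370. 237.]
nippers 0.74 [0.49  0.439 0.01 ] [453. 207.]
nippers 0.17 [0.606 0.211 0.009] [372. 238.]
1.1
```

Run:
```python
import cv2
a=cv2.imread("pics/top0.png")
cv2.imwrite("pics/top_crop.png",cv2.resize(a[140:290,80:480],(800,300),interpolation=3))
b=cv2.imread("pics/scene0.png")
cv2.imwrite("pics/dies.png",cv2.resize(b[165:225,270:390],(800,400),interpolation=2))
```

```text
(no output)
```

View pics/top_crop.png

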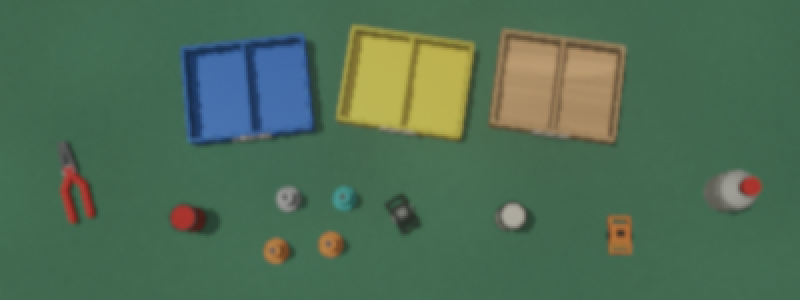

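View pics/dies.png

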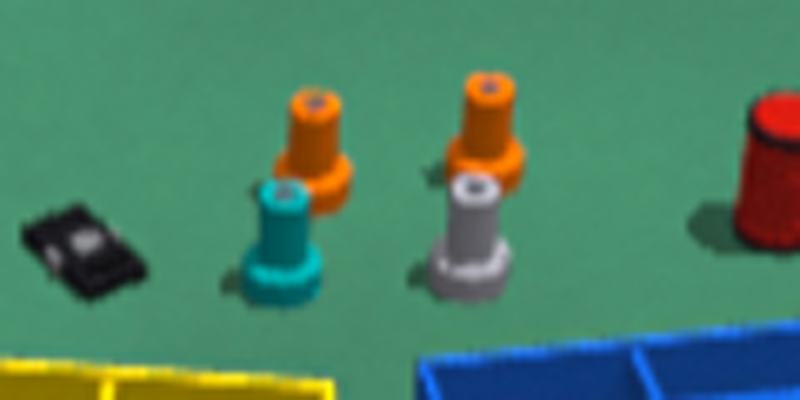

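Die candidates (scene pixels): orange (342,186), orange (318,187), turquoise (311,202) and grey steel (340,202). The grey one at about (0.47, 0.14) fits "steel", and the enlarged crop confirms it. The red spool is at top-view pixel (172,249), the white one at (335,246), the black buckle at (281,246) and the orange buckle at (389,257). The trays stand in a row behind them, left to right: blue, yellow, wood.

Run:
```python
from h import *
np.set_printoptions(precision=4,suppress=True)
ap={"red_spool":(.438,.269),"white_spool":(.453,-.143),"grey_die":(.47,.14),"turq":(.47,.07),"or1":(.4,.156),"or2":(.405,.09),"black_buckle":(.453,-.006),"orange_buckle":(.43,-.29)}
zt={"red_spool":.056,"white_spool":.056,"black_buckle":.011,"orange_buckle":.011}
tr={"thread_tray":(.613,.204),"buckle_tray":(.62,-.008),"die_tray":(.623,-.208)}
for n in ("top","scene"):
    p=manip.get_image(n);C=cloud(p);z=C[...,2]
    print(n,"fx",p["fx"],"table z",np.median(z[(abs(C[...,0]-.5)<.05)&(abs(C[...,1]+.08)<.03)]))
    for k,c in ap.items():
        h=zt.get(k,.045); m=np.hypot(C[...,0]-c[0],C[...,1]-c[1])<.04
        zmax=np.percentile(z[m],99.5) if m.any() else None
        q=C[m&(z>h-(.006 if h>.02 else .005))]
        if len(q)<4: print(k,"few",zmax);continue
        r=cv2.minAreaRect(q[:,:2].astype(np.float32)*1000)
        print(k,len(q),"mean",q.mean(0),"mid",(q.max(0)+q.min(0))[:2]/2,"rect",np.round(r[0],1),np.round(r[1],1),round(r[2],1),"zmax",round(float(zmax),4))
    for k,c in tr.items():
        m=(abs(C[...,0]-c[0])<.1)&(abs(C[...,1]-c[1])<.1)&(z>.025)&(z<.045)
        q=C[m]; r=cv2.minAreaRect(q[:,:2].astype(np.float32)*1000)
        print(k,len(q),"rect",np.round(r[0],1),np.round(r[1],1),round(r[2],1))
s=manip.observe();print(s["time"],Ro.from_rotvec(s["ee_rot"]).as_matrix())
```

```text
top fx 439.09936524783285 table z 0.0006655680732499766
red_spool 156 mean [0.4406 0.2717 0.0568] mid [0.4414 0.2716] rect [441.4 271.6] [33.7 33.2] 89.5 zmax 0.0608
white_spool 152 mean [ 0.4507 -0.1454  0.057 ] mid [ 0.4507 -0.1456] rect [ 450.7 -145.5] [33.7 33.7] 27.9 zmax 0.0609
grey_die 48 mean [0.4692 0.1449 0.0454] mid [0.4698 0.1446] rect [469.1 144.8] [17.7 17.2] 64.9 zmax 0.049
turq 47 mean [0.4714 0.0713 0.0457] mid [0.4714 0.0713] rect [471.4  71.1] [18.5 15.9] 3.0 zmax 0.0497
or1 47 mean [0.4009 0.159  0.0455] mid [0.4009 0.1599] rect [400.8 159.6] [18.1 18. ] 47.8 zmax 0.0486
or2 45 mean [0.4112 0.0873 0.0458] mid [0.4112 0.0873] rect [411.2  87.3] [15.3 15.9] 1.9 zmax 0.0486
black_buckle 174 mean [ 0.4526 -0.0061  0.0107] mid [ 0.4506 -0.0072] rect [453.1  -4.9] [52.6 52.7] 13.5 zmax 0.0154
orange_buckle 177 mean [ 0.4296 -0.2915  0.0109] mid [ 0.4316 -0.2958] rect [ 432.9 -294.3] [37.1 51.1] 84.8 zmax 0.0155
thread_tray 556 rect [613.2 203.5] [130.7 165.1] 8.0
buckle_tray 510 rect [625.3  -6.2] [163.9 131. ] 82.3
die_tray 558 rect [ 624.5 -207.4] [164.8 131.4] 82.8
s
[... 486 characters left out ...]
zmax 0.0465
or1 39 mean [0.4038 0.162  0.044 ] mid [0.402 0.162] rect [401.8 162.2] [16.4 22.1] 83.3 zmax 0.0471
or2 37 mean [0.4131 0.0905 0.0439] mid [0.4123 0.0905] rect [412.3  91. ] [18.8 17. ] 14.0 zmax 0.0477
black_buckle 127 mean [ 0.4538 -0.0029  0.0096] mid [ 0.4534 -0.0029] rect [454.3  -1.5] [51.3 34. ] 33.2 zmax 0.0141
orange_buckle 120 mean [ 0.4326 -0.2876  0.0095] mid [ 0.4319 -0.2875] rect [ 431.9 -287.5] [31.8 52.4] 89.3 zmax 0.0137
thread_tray 845 rect [612.9 207. ] [135.1 165.3] 7.7
buckle_tray 766 rect [626.4  -3.5] [164.5 134.9] 82.3
die_tray 838 rect [ 624.6 -204.1] [165.5 133.8] 83.0
1.2 [[-0.9705  0.2413 -0.0001]
 [ 0.2413  0.9705 -0.    ]
 [ 0.0001 -0.     -1.    ]]
```

```bash
cat >> h.py <<'E'
def plan(*wps):
    """legs from the present pose through waypoints (x,y,z,angle of tool y in deg); prints normalised offset, rot z"""
    s=manip.observe(); P=np.array(s["ee_pos"]); M=Ro.from_rotvec(s["ee_rot"]).as_matrix()
    print("at",np.round(P,4),"yaw",round(np.degrees(np.arctan2(M[1,1],M[0,1])),1),"w",round(s["grip_width"],4),"t",s["time"],"tips",manip.tcp_to_tips)
    for x,y,z,a in wps:
        a=np.radians(a); T=np.array([[-np.sin(a),np.cos(a),0],[np.cos(a),np.sin(a),0],[0,0,-1]])
        o=M.T@(np.array([x,y,z])-P); r=Ro.from_matrix(M.T@T).as_rotvec()
        print("off",np.round(o/.15,3),"rot",np.round(r/np.pi,3),"rows>=",max(np.ceil(np.linalg.norm(o)/.0625),np.ceil(np.degrees(np.linalg.norm(r))/10.7)))
        M=T; P=np.array([x,y,z])
E
python3 - <<'E'
from h import *
plan((.25,.51,.2,40),(.36,.38,.18,8),(.441,.273,.15,8),(.441,.273,.030,8))
E
```

```text
at [0.1508 0.6065 0.2453] yaw 76.0 w 0.0853 t 1.2 tips 0.014
off [-0.797 -0.465  0.302] rot [-0.  -0.   0.2] rows>= 4.0
off [-1.135  0.005  0.133] rot [0.    0.    0.178] rows>= 3.0
off [-0.782  0.435  0.2  ] rot [0. 0. 0.] rows>= 3.0
off [0.  0.  0.8] rot [0. 0. 0.] rows>= 2.0
```

```bash
python3 -m crank '{"rotation":[[0,0,0.05],[0,0,0.1],[0,0,0.15],[0,0,0.2],[0,0,0.2]],"offset":[[-0.2,-0.12,0.08],[-0.4,-0.23,0.15],[-0.6,-0.35,0.23],[-0.8,-0.465,0.3],[-0.8,-0.465,0.3]],"gripper":[1,1,1,1,1]}' 40
python3 -m crank '{"rotation":[[0,0,0.045],[0,0,0.09],[0,0,0.135],[0,0,0.178],[0,0,0.178]],"offset":[[-0.25,0,0.03],[-0.5,0,0.06],[-0.75,0,0.1],[-1,0,0.13],[-1,0,0.13]],"gripper":[1,1,1,1,1]}'
python3 - <<'E'
from h import *
plan((.441,.273,.12,8),(.441,.273,.030,8))
E
```

```text
time: 1.82
ee_pos: [0.2534, 0.5072, 0.1997]
ee_rot: [1.336, 2.842, -0.002]
force: [-0.4, 1.0, -0.0]
grip_width: 0.085
grasp_force: 0.0
time: 2.45
ee_pos: [0.3489, 0.393, 0.181]
ee_rot: [2.066, 2.366, 0.0]
force: [-0.1, 0.1, 0.6]
grip_width: 0.0855
grasp_force: 0.0
at [0.3489 0.393  0.181 ] yaw 7.7 w 0.0855 t 2.45 tips 0.014
off [-0.875  0.501  0.407] rot [ 0.     0.    -0.001] rows>= 3.0
off [0.  0.  0.6] rot [0. 0. 0.] rows>= 2.0
```

```bash
python3 -m crank '{"rotation":[[0,0,0],[0,0,0],[0,0,0],[0,0,0],[0,0,0]],"offset":[[-0.3,0.17,0.1],[-0.6,0.34,0.25],[-0.875,0.5,0.407],[-0.875,0.5,0.407],[-0.875,0.5,0.407]],"gripper":[0.7,0.7,0.7,0.7,0.7]}' 40
python3 -m crank '{"rotation":[[0,0,0],[0,0,0],[0,0,0],[0,0,0],[0,0,0]],"offset":[[0,0,0.2],[0,0,0.4],[0,0,0.6],[0,0,0.6],[0,0,0.6]],"gripper":[0.7,0.7,0.7,0.7,0.7]}'
python3 -m crank '{"rotation":[[0,0,0],[0,0,0],[0,0,0],[0,0,0],[0,0,0]],"offset":[[0,0,0],[0,0,0],[0,0,0],[0,0,0],[0,0,0]],"gripper":[-1,-1,-1,-1,-1]}' 40
python3 - <<'E'
from h import *
plan((.441,.273,.15,8),(.607,.246,.15,8),(.607,.246,.035,8))
E
```

```text
time: 3.08
ee_pos: [0.4389, 0.2772, 0.12]
ee_rot: [-2.057, -2.373, -0.001]
force: [-0.0, 0.8, 0.2]
grip_width: 0.0726
grasp_force: 0.0
time: 3.7
ee_pos: [0.4396, 0.2771, 0.0311]
ee_rot: [-2.059, -2.373, -0.003]
force: [0.6, 1.2, 0.5]
grip_width: 0.0728
grasp_force: 0.0
time: 4.32
ee_pos: [0.44, 0.2761, 0.0309]
ee_rot: [-2.061, -2.371, -0.003]
force: [-1.6, -0.8, 8.6]
grip_width: 0.0353
grasp_force: 39.4
at [0.44   0.2761 0.0309] yaw 8.0 w 0.0353 t 4.325 tips 0.014
off [-0.02   0.005 -0.794] rot [ 0. -0. -0.] rows>= 2.0
off [-0.332  1.071  0.   ] rot [0. 0. 0.] rows>= 3.0
off [0.    0.    0.767] rot [0. 0. 0.] rows>= 2.0
```

```bash
python3 -m crank '{"rotation":[[0,0,0],[0,0,0],[0,0,0],[0,0,0],[0,0,0]],"offset":[[0,0,-0.2],[0,0,-0.4],[0,0,-0.6],[0,0,-0.8],[0,0,-0.8]],"gripper":[-1,-1,-1,-1,-1]}'
python3 -m crank '{"rotation":[[0,0,0],[0,0,0],[0,0,0],[0,0,0],[0,0,0]],"offset":[[-0.09,0.25,0],[-0.17,0.5,0],[-0.26,0.75,0],[-0.34,1,0],[-0.34,1,0]],"gripper":[-1,-1,-1,-1,-1]}'
python3 - <<'E'
from h import *
plan((.607,.246,.060,8),(.607,.246,.036,8))
p=manip.get_image("scene");cv2.imwrite("pics/s1.png",p["img"])
E
```

```text
time: 4.95
ee_pos: [0.4408, 0.2762, 0.1523]
ee_rot: [2.061, 2.37, 0.008]
force: [0.3, 0.4, -0.5]
grip_width: 0.035
grasp_force: 40.0
time: 5.58
ee_pos: [0.597, 0.2432, 0.1478]
ee_rot: [2.065, 2.366, -0.004]
force: [-0.6, -0.2, -0.9]
grip_width: 0.0352
grasp_force: 40.3
at [0.597  0.2432 0.1478] yaw 7.8 w 0.0352 t 5.575 tips 0.014
off [0.011 0.069 0.585] rot [-0.     0.001 -0.001] rows>= 2.0
off [0.   0.   0.16] rot [0. 0. 0.] rows>= 1.0
```

```bash
python3 -m crank '{"rotation":[[0,0,0],[0,0,0],[0,0,0],[0,0,0],[0,0,0]],"offset":[[0,0.06,0],[0,0.06,0.2],[0,0.06,0.4],[0,0.06,0.59],[0,0.06,0.59]],"gripper":[-1,-1,-1,-1,-1]}'
python3 -m crank '{"rotation":[[0,0,0],[0,0,0],[0,0,0],[0,0,0],[0,0,0]],"offset":[[0,0,0.05],[0,0,0.1],[0,0,0.15],[0,0,0.15],[0,0,0.15]],"gripper":[-1,-1,-1,-1,-1]}'
python3 - <<'E'
from h import *
plan((.607,.246,.036,8))
E
```

```text
time: 6.25
ee_pos: [0.6017, 0.2473, 0.0588]
ee_rot: [-2.058, -2.37, 0.007]
force: [-0.3, -0.7, -0.1]
grip_width: 0.035
grasp_force: 40.3
time: 6.88
ee_pos: [0.6042, 0.2471, 0.0389]
ee_rot: [2.061, 2.371, 0.0]
force: [0.7, 0.1, 0.4]
grip_width: 0.0353
grasp_force: 40.3
at [0.6042 0.2471 0.0389] yaw 8.0 w 0.0353 t 6.875 tips 0.014
off [-0.01   0.018  0.02 ] rot [ 0. -0. -0.] rows>= 1.0
```

```bash
python3 -m crank '{"rotation":[[0,0,0],[0,0,0],[0,0,0],[0,0,0],[0,0,0]],"offset":[[0,0,0.01],[0,0,0.02],[0,0,0.025],[0,0,0.025],[0,0,0.025]],"gripper":[-1,-1,-1,-1,-1]}'
python3 -m crank '{"rotation":[[0,0,0],[0,0,0],[0,0,0],[0,0,0],[0,0,0]],"offset":[[0,0,0],[0,0,0],[0,0,0],[0,0,0],[0,0,0]],"gripper":[-0.1,0.1,0.3,0.5,0.5]}'
python3 - <<'E'
from h import *
plan((.607,.246,.15,8),(.53,.2,.15,0),(.4695,.1465,.12,-5),(.4695,.1465,.032,-5))
E
```

```text
time: 7.5
ee_pos: [0.604, 0.2471, 0.035]
ee_rot: [2.061, 2.371, -0.0]
force: [0.4, -0.2, 0.6]
grip_width: 0.035
grasp_force: 40.4
time: 8.12
ee_pos: [0.604, 0.2471, 0.0349]
ee_rot: [-2.061, -2.371, 0.0]
force: [-0.8, 0.7, 0.3]
grip_width: 0.064
grasp_force: 0.0
at [0.604  0.2471 0.0349] yaw 8.0 w 0.064 t 8.125 tips 0.014
off [-0.01   0.019 -0.767] rot [-0.  0. -0.] rows>= 2.0
off [-0.232 -0.551  0.   ] rot [0.    0.    0.044] rows>= 2.0
off [-0.357 -0.403  0.2  ] rot [0.    0.    0.028] rows>= 2.0
off [0.    0.    0.587] rot [0. 0. 0.] rows>= 2.0
```

```bash
python3 -m crank '{"rotation":[[0,0,0],[0,0,0],[0,0,0],[0,0,0],[0,0,0]],"offset":[[0,0,-0.2],[0,0,-0.4],[0,0,-0.6],[0,0,-0.77],[0,0,-0.77]],"gripper":[0.5,0.5,0.5,0.5,0.5]}'
python3 -m crank '{"rotation":[[0,0,0.02],[0,0,0.05],[0,0,0.072],[0,0,0.072],[0,0,0.072]],"offset":[[-0.14,-0.25,0],[-0.28,-0.5,0],[-0.41,-0.75,0],[-0.54,-0.98,0],[-0.54,-0.98,0]],"gripper":[0.5,0.3,0.1,0.1,0.1]}'
python3 - <<'E'
from h import *
plan((.4695,.1465,.08,-5),(.4695,.1465,.032,-5))
p=manip.get_image("scene");C=cloud(p);m=(abs(C[...,0]-.61)<.07)&(abs(C[...,1]-.25)<.05)&(C[...,2]>.045)&(C[...,2]<.075);print("red",C[m].mean(0))
E
```

```text
time: 8.75
ee_pos: [0.6054, 0.2474, 0.1531]
ee_rot: [2.06, 2.369, 0.007]
force: [-0.6, 0.2, -0.1]
grip_width: 0.0641
grasp_force: 0.0
time: 9.38
ee_pos: [0.4674, 0.1446, 0.1496]
ee_rot: [-2.316, -2.12, 0.003]
force: [0.3, 0.0, -0.7]
grip_width: 0.0469
grasp_force: 0.0
at [0.4674 0.1446 0.1496] yaw -5.1 w 0.0469 t 9.375 tips 0.014
off [0.014 0.014 0.464] rot [-0.001  0.    -0.   ] rows>= 2.0
off [0.   0.   0.32] rot [0. 0. 0.] rows>= 1.0
red [0.61016338 0.24521376 0.05731234]
```

```bash
python3 -m crank '{"rotation":[[0,0,0],[0,0,0],[0,0,0],[0,0,0],[0,0,0]],"offset":[[0.014,0.014,0],[0.014,0.014,0.15],[0.014,0.014,0.3],[0.014,0.014,0.46],[0.014,0.014,0.46]],"gripper":[0.05,0.05,0.05,0.05,0.05]}'
python3 - <<'E'
from h import *
plan((.4695,.1465,.032,-5))
E
```

```text
time: 10.05
ee_pos: [0.4713, 0.1484, 0.0797]
ee_rot: [-2.315, -2.124, 0.006]
force: [-0.2, 0.1, 0.5]
grip_width: 0.045
grasp_force: 0.0
at [0.4713 0.1484 0.0797] yaw -4.9 w 0.045 t 10.05 tips 0.014
off [-0.013 -0.01   0.318] rot [-0.001  0.001  0.   ] rows>= 1.0
```

```bash
python3 -m crank '{"rotation":[[0,0,0],[0,0,0],[0,0,0],[0,0,0],[0,0,0]],"offset":[[-0.01,-0.01,0.1],[-0.01,-0.01,0.2],[-0.01,-0.01,0.3],[-0.01,-0.01,0.31],[-0.01,-0.01,0.31]],"gripper":[0.05,0.05,0.05,0.05,0.05]}'
python3 -m crank '{"rotation":[[0,0,0],[0,0,0],[0,0,0],[0,0,0],[0,0,0]],"offset":[[0,0,0],[0,0,0],[0,0,0],[0,0,0],[0,0,0]],"gripper":[-1,-1,-1,-1,-1]}' 50
python3 - <<'E'
from h import *
plan((.4695,.1465,.15,-5),(.53,.02,.15,-7),(.59,-.08,.15,-7),(.63,-.165,.15,-7),(.63,-.165,.036,-7))
E
```

```text
time: 10.68
ee_pos: [0.4704, 0.1469, 0.035]
ee_rot: [2.316, 2.123, -0.0]
force: [-0.4, -0.7, -0.1]
grip_width: 0.0448
grasp_force: 0.0
time: 11.3
ee_pos: [0.4708, 0.1472, 0.0356]
ee_rot: [2.316, 2.123, 0.002]
force: [-1.7, -0.1, 5.4]
grip_width: 0.0181
grasp_force: 48.8
at [0.4708 0.1472 0.0356] yaw -5.0 w 0.0181 t 11.3 tips 0.014
off [-0.005 -0.007 -0.763] rot [ 0. -0.  0.] rows>= 2.0
off [-0.805  0.475  0.   ] rot [0.    0.    0.011] rows>= 3.0
off [-0.613  0.478  0.   ] rot [0. 0. 0.] rows>= 2.0
off [-0.53   0.334  0.   ] rot [0. 0. 0.] rows>= 2.0
off [0.   0.   0.76] rot [0. 0. 0.] rows>= 2.0
```

```bash
python3 -m crank '{"rotation":[[0,0,0],[0,0,0],[0,0,0],[0,0,0],[0,0,0]],"offset":[[0,0,-0.2],[0,0,-0.4],[0,0,-0.6],[0,0,-0.76],[0,0,-0.76]],"gripper":[-1,-1,-1,-1,-1]}'
python3 -m crank '{"rotation":[[0,0,0],[0,0,0.01],[0,0,0.01],[0,0,0.01],[0,0,0.01]],"offset":[[-0.24,0.16,0],[-0.48,0.32,0],[-0.72,0.48,0],[-0.97,0.64,0],[-0.97,0.64,0]],"gripper":[-1,-1,-1,-1,-1]}'
python3 -m crank '{"rotation":[[0,0,0],[0,0,0],[0,0,0],[0,0,0],[0,0,0]],"offset":[[-0.24,0.16,0],[-0.48,0.32,0],[-0.72,0.48,0],[-0.97,0.64,0],[-0.97,0.64,0]],"gripper":[-1,-1,-1,-1,-1]}'
python3 - <<'E'
from h import *
plan((.63,-.165,.07,-7),(.63,-.165,.041,-7))
E
```

```text
time: 11.92
ee_pos: [0.4713, 0.1473, 0.1505]
ee_rot: [2.315, 2.123, 0.005]
force: [-0.2, 0.5, -1.6]
grip_width: 0.0183
grasp_force: 48.9
time: 12.55
ee_pos: [0.5535, -0.011, 0.1477]
ee_rot: [2.354, 2.078, -0.004]
force: [-0.1, 0.1, -0.7]
grip_width: 0.0184
grasp_force: 49.1
time: 13.18
ee_pos: [0.6308, -0.1658, 0.1472]
ee_rot: [2.354, 2.081, -0.005]
force: [-1.4, 0.2, -1.7]
grip_width: 0.0186
grasp_force: 49.3
at [ 0.6308 -0.1658  0.1472] yaw -7.0 w 0.0186 t 13.175 tips 0.014
off [ 0.006 -0.005  0.515] rot [-0.001  0.001 -0.   ] rows>= 2.0
off [0.    0.    0.193] rot [0. 0. 0.] rows>= 1.0
```

```bash
python3 -m crank '{"rotation":[[0,0,0],[0,0,0],[0,0,0],[0,0,0],[0,0,0]],"offset":[[0,0,0.15],[0,0,0.3],[0,0,0.45],[0,0,0.58],[0,0,0.58]],"gripper":[-1,-1,-1,-1,-1]}'
python3 -m crank '{"rotation":[[0,0,0],[0,0,0],[0,0,0],[0,0,0],[0,0,0]],"offset":[[0,0,0.04],[0,0,0.08],[0,0,0.1],[0,0,0.1],[0,0,0.1]],"gripper":[-1,-1,-1,-1,-1]}'
python3 - <<'E'
from h import *
plan((.63,-.165,.04,-7))
E
```

```text
time: 13.8
ee_pos: [0.6302, -0.1606, 0.0597]
ee_rot: [-2.345, -2.085, 0.004]
force: [-0.6, -0.5, -1.1]
grip_width: 0.0185
grasp_force: 49.3
time: 14.42
ee_pos: [0.6317, -0.1622, 0.0473]
ee_rot: [2.348, 2.086, 0.0]
force: [-0.0, 1.1, -1.6]
grip_width: 0.0181
grasp_force: 49.3
at [ 0.6317 -0.1622  0.0473] yaw -6.8 w 0.0181 t 14.425 tips 0.014
off [-0.02  -0.009  0.048] rot [0.    0.    0.001] rows>= 1.0
```

```bash
python3 -m crank '{"rotation":[[0,0,0],[0,0,0],[0,0,0],[0,0,0],[0,0,0]],"offset":[[0,0,0.015],[0,0,0.03],[0,0,0.045],[0,0,0.045],[0,0,0.045]],"gripper":[-1,-1,-1,-1,-1]}'
python3 -m crank '{"rotation":[[0,0,0],[0,0,0],[0,0,0],[0,0,0],[0,0,0]],"offset":[[0,0,0],[0,0,0],[0,0,0],[0,0,0],[0,0,0]],"gripper":[-0.4,-0.2,0,0.2,0.2]}'
python3 - <<'E'
from h import *
plan((.63,-.165,.14,-7),(.54,-.155,.14,3),(.4515,-.144,.12,8),(.4515,-.144,.031,8))
E
```

```text
time: 15.05
ee_pos: [0.6315, -0.1621, 0.0402]
ee_rot: [-2.349, -2.086, 0.0]
force: [-0.3, 0.2, -2.1]
grip_width: 0.0184
grasp_force: 49.4
time: 15.68
ee_pos: [0.6315, -0.1621, 0.0402]
ee_rot: [-2.349, -2.086, 0.0]
force: [-0.1, -0.2, -0.1]
grip_width: 0.0512
grasp_force: 0.0
at [ 0.6315 -0.1621  0.0402] yaw -6.8 w 0.0512 t 15.675 tips 0.014
off [-0.02  -0.008 -0.665] rot [-0.     0.     0.001] rows>= 2.0
off [-0.007 -0.604  0.   ] rot [ 0.     0.    -0.056] rows>= 2.0
off [ 0.104 -0.585  0.133] rot [ 0.     0.    -0.028] rows>= 2.0
off [0.    0.    0.593] rot [0. 0. 0.] rows>= 2.0
```

```bash
python3 -m crank '{"rotation":[[0,0,0],[0,0,0],[0,0,0],[0,0,0],[0,0,0]],"offset":[[0,0,-0.2],[0,0,-0.4],[0,0,-0.6],[0,0,-0.7],[0,0,-0.7]],"gripper":[0.2,0.2,0.2,0.2,0.2]}'
python3 -m crank '{"rotation":[[0,0,-0.02],[0,0,-0.04],[0,0,-0.06],[0,0,-0.083],[0,0,-0.083]],"offset":[[0,-0.25,0],[0,-0.5,0],[0,-0.75,0],[0,-1,0],[0,-1,0]],"gripper":[0.5,0.6,0.7,0.7,0.7]}'
python3 - <<'E'
from h import *
plan((.4515,-.144,.12,8),(.4515,-.144,.031,8))
p=manip.get_image("scene");C=cloud(p);m=(abs(C[...,0]-.63)<.06)&(abs(C[...,1]+.162)<.03)&(C[...,2]>.04)&(C[...,2]<.06);print("die",C[m].mean(0))
cv2.imwrite("pics/s2.png",p["img"])
E
```

```text
time: 16.3
ee_pos: [0.6321, -0.1623, 0.146]
ee_rot: [2.348, 2.086, 0.002]
force: [-0.0, 0.5, -0.1]
grip_width: 0.0513
grasp_force: 0.0
time: 16.92
ee_pos: [0.4796, -0.1439, 0.1438]
ee_rot: [-2.055, -2.371, 0.001]
force: [1.2, -0.2, -0.1]
grip_width: 0.0724
grasp_force: 0.0
at [ 0.4796 -0.1439  0.1438] yaw 8.2 w 0.0724 t 16.925 tips 0.014
off [ 0.025 -0.185  0.159] rot [-0.001 -0.001  0.001] rows>= 1.0
off [0.    0.    0.593] rot [0. 0. 0.] rows>= 2.0
die [ 0.63480817 -0.15997617  0.04700804]
```

View pics/s2.png

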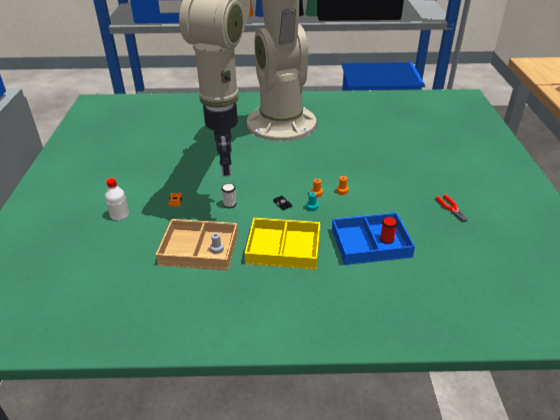

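Red spool stands in the blue tray (388,231) and the grey die stands in the wooden tray (216,243). White spool at (229,196) is next.

```bash
python3 -m crank '{"rotation":[[0,0,0],[0,0,0],[0,0,0],[0,0,0],[0,0,0]],"offset":[[0.025,-0.1,0],[0.025,-0.185,0],[0.025,-0.185,0.1],[0.025,-0.185,0.25],[0.025,-0.185,0.25]],"gripper":[0.7,0.7,0.7,0.7,0.7]}'
python3 -m crank '{"rotation":[[0,0,0],[0,0,0],[0,0,0],[0,0,0],[0,0,0]],"offset":[[0,0,0.15],[0,0,0.3],[0,0,0.45],[0,0,0.5],[0,0,0.5]],"gripper":[0.7,0.7,0.7,0.7,0.7]}'
python3 -m crank '{"rotation":[[0,0,0],[0,0,0],[0,0,0],[0,0,0],[0,0,0]],"offset":[[0,0,0],[0,0,0],[0,0,0],[0,0,0],[0,0,0]],"gripper":[-1,-1,-1,-1,-1]}' 40
python3 - <<'E'
from h import *
plan((.4515,-.144,.16,8),(.507,-.042,.16,8),(.563,.06,.16,8),(.619,.164,.16,8),(.619,.164,.036,8))
E
```

```text
time: 17.6
ee_pos: [0.4536, -0.1443, 0.1056]
ee_rot: [-2.056, -2.372, 0.004]
force: [1.0, 0.6, -0.3]
grip_width: 0.0726
grasp_force: 0.0
time: 18.23
ee_pos: [0.4547, -0.1449, 0.0328]
ee_rot: [-2.058, -2.374, 0.001]
force: [0.7, 1.1, 0.2]
grip_width: 0.0726
grasp_force: 0.0
time: 18.85
ee_pos: [0.4553, -0.1448, 0.0336]
ee_rot: [2.057, 2.373, 0.002]
force: [-1.6, 0.8, 6.8]
grip_width: 0.0351
grasp_force: 39.5
at [ 0.4553 -0.1448  0.0336] yaw 8.2 w 0.0351 t 18.85 tips 0.014
off [ 0.009 -0.023 -0.842] rot [0.    0.    0.001] rows>= 3.0
off [0.622 0.461 0.   ] rot [0. 0. 0.] rows>= 2.0
off [0.621 0.464 0.   ] rot [0. 0. 0.] rows>= 2.0
off [0.635 0.466 0.   ] rot [0. 0. 0.] rows>= 2.0
off [0.    0.    0.827] rot [0. 0. 0.] rows>= 2.0
```

```bash
python3 -m crank '{"rotation":[[0,0,0],[0,0,0],[0,0,0],[0,0,0],[0,0,0]],"offset":[[0,0,-0.2],[0,0,-0.4],[0,0,-0.6],[0,0,-0.84],[0,0,-0.84]],"gripper":[-1,-1,-1,-1,-1]}'
python3 -m crank '{"rotation":[[0,0,0],[0,0,0],[0,0,0],[0,0,0],[0,0,0]],"offset":[[0.24,0.17,0],[0.48,0.34,0],[0.72,0.51,0],[0.94,0.68,0],[0.94,0.68,0]],"gripper":[-1,-1,-1,-1,-1]}'
python3 -m crank '{"rotation":[[0,0,0],[0,0,0],[0,0,0],[0,0,0],[0,0,0]],"offset":[[0.24,0.17,0],[0.48,0.34,0],[0.72,0.51,0],[0.94,0.68,0],[0.94,0.68,0]],"gripper":[-1,-1,-1,-1,-1]}'
python3 - <<'E'
from h import *
plan((.617,.164,.07,8),(.617,.164,.038,8))
E
```

```text
time: 19.48
ee_pos: [0.4563, -0.1451, 0.1615]
ee_rot: [2.055, 2.371, 0.006]
force: [-0.2, 0.5, -1.3]
grip_width: 0.0352
grasp_force: 40.0
time: 20.1
ee_pos: [0.5359, 0.0135, 0.1573]
ee_rot: [-2.049, -2.379, 0.001]
force: [-0.4, -0.9, -0.2]
grip_width: 0.0354
grasp_force: 40.1
time: 20.72
ee_pos: [0.6162, 0.1667, 0.157]
ee_rot: [-2.051, -2.378, 0.002]
force: [-0.8, -0.2, -1.2]
grip_width: 0.0349
grasp_force: 40.2
at [0.6162 0.1667 0.157 ] yaw 8.4 w 0.0349 t 20.725 tips 0.014
off [-0.019  0.003  0.58 ] rot [-0.001 -0.     0.002] rows>= 2.0
off [0.    0.    0.213] rot [0. 0. 0.] rows>= 1.0
```

```bash
python3 -m crank '{"rotation":[[0,0,0],[0,0,0],[0,0,0],[0,0,0],[0,0,0]],"offset":[[-0.03,0,0],[-0.03,0,0.2],[-0.03,0,0.4],[-0.03,0,0.6],[-0.03,0,0.6]],"gripper":[-1,-1,-1,-1,-1]}'
python3 -m crank '{"rotation":[[0,0,0],[0,0,0],[0,0,0],[0,0,0],[0,0,0]],"offset":[[0,0,0.05],[0,0,0.1],[0,0,0.15],[0,0,0.16],[0,0,0.16]],"gripper":[-1,-1,-1,-1,-1]}'
python3 - <<'E'
from h import *
plan((.617,.164,.038,8))
E
```

```text
time: 21.35
ee_pos: [0.615, 0.1562, 0.0665]
ee_rot: [-2.059, -2.37, 0.008]
force: [-0.6, -0.8, 0.5]
grip_width: 0.035
grasp_force: 40.2
time: 21.98
ee_pos: [0.6171, 0.159, 0.0447]
ee_rot: [-2.057, -2.374, 0.0]
force: [-0.3, 0.3, -0.7]
grip_width: 0.0351
grasp_force: 40.2
at [0.6171 0.159  0.0447] yaw 8.2 w 0.0351 t 21.975 tips 0.014
off [0.033 0.004 0.045] rot [-0.     0.     0.001] rows>= 1.0
```

```bash
python3 -m crank '{"rotation":[[0,0,0],[0,0,0],[0,0,0],[0,0,0],[0,0,0]],"offset":[[0,0,0.015],[0,0,0.03],[0,0,0.04],[0,0,0.045],[0,0,0.045]],"gripper":[-1,-1,-1,-1,-1]}'
python3 -m crank '{"rotation":[[0,0,0],[0,0,0],[0,0,0],[0,0,0],[0,0,0]],"offset":[[0,0,0],[0,0,0],[0,0,0],[0,0,0],[0,0,0]],"gripper":[-0.1,0.1,0.3,0.5,0.5]}'
python3 -m crank '{"rotation":[[0,0,0],[0,0,0],[0,0,0],[0,0,0],[0,0,0]],"offset":[[0,0,-0.2],[0,0,-0.4],[0,0,-0.6],[0,0,-0.7],[0,0,-0.7]],"gripper":[0.5,0.5,0.5,0.5,0.5]}'
python3 - <<'E'
from h import *
plan((.53,.06,.13,-25),(.4535,-.0045,.1,-57),(.4535,-.0045,.017,-57))
E
```

```text
time: 22.6
ee_pos: [0.6171, 0.159, 0.0379]
ee_rot: [-2.057, -2.374, 0.0]
force: [-0.5, 0.4, -0.3]
grip_width: 0.0348
grasp_force: 40.2
time: 23.22
ee_pos: [0.6171, 0.159, 0.038]
ee_rot: [-2.057, -2.374, 0.0]
force: [-0.5, -0.5, 0.7]
grip_width: 0.064
grasp_force: 0.0
time: 23.85
ee_pos: [0.6176, 0.1592, 0.1437]
ee_rot: [2.057, 2.374, 0.003]
force: [0.2, 0.0, -0.6]
grip_width: 0.064
grasp_force: 0.0
at [0.6176 0.1592 0.1437] yaw 8.2 w 0.064 t 23.85 tips 0.014
off [-0.571 -0.672  0.09 ] rot [ 0.    -0.     0.184] rows>= 4.0
off [-0.605 -0.28   0.2  ] rot [0.    0.    0.178] rows>= 3.0
off [0.    0.    0.553] rot [0. 0. 0.] rows>= 2.0
```

Run:
```python
from h import *
np.set_printoptions(precision=4,suppress=True)
for n in ("scene","top"):
    p=manip.get_image(n);C=cloud(p)
    for t in ("black_buckle","orange_buckle"):
        for d in manip.regions_of(t,p)[:1]:
            m=d["region"]; v,u=np.nonzero(m)
            # intersect pixel rays with the plane z=0.009
            o=-p["R"].T@p["t"]; D=np.stack([(u-p["cx"])/p["fx"],(v-p["cy"])/p["fy"],np.ones(len(u))],1)@p["R"]
            X=o+D*((.009-o[2])/D[:,2])[:,None]
            r=cv2.minAreaRect(X[:,:2].astype(np.float32)*1000); c=np.cov(X[:,:2].T);w,V=np.linalg.eigh(c)
            print(n,t,round(d["conf"],2),X.mean(0),"rect",np.round(r[0]),np.round(r[1]),round(r[2],1),"pca",np.degrees(np.arctan2(V[1,1],V[0,1])))
```

```text
scene orange_buckle 0.69 [ 0.4383 -0.2879  0.009 ] rect [ 437. -289.] [54. 29.] 7.9 pca -177.31475164429963
top black_buckle 0.57 [ 0.4514 -0.0064  0.009 ] rect [451.  -6.] [39. 30.] 27.6 pca -141.25853238208367
top orange_buckle 0.61 [ 0.4292 -0.2924  0.009 ] rect [ 430. -292.] [42. 35.] 1.1 pca 169.26732752968678
```

```bash
python3 -m crank '{"rotation":[[0,0,0.045],[0,0,0.09],[0,0,0.135],[0,0,0.184],[0,0,0.184]],"offset":[[-0.14,-0.17,0],[-0.28,-0.34,0],[-0.42,-0.5,0.05],[-0.57,-0.67,0.09],[-0.57,-0.67,0.09]],"gripper":[0.5,0.5,0.5,0.5,0.5]}'
python3 -m crank '{"rotation":[[0,0,0.045],[0,0,0.09],[0,0,0.135],[0,0,0.178],[0,0,0.178]],"offset":[[-0.15,-0.07,0],[-0.3,-0.14,0.05],[-0.45,-0.21,0.1],[-0.6,-0.28,0.2],[-0.6,-0.28,0.2]],"gripper":[0.5,0.5,0.5,0.5,0.5]}'
python3 - <<'E'
from h import *
plan((.4535,-.0045,.05,-57),(.4535,-.0045,.018,-57))
E
```

```text
time: 24.78
ee_pos: [0.5279, 0.0576, 0.1287]
ee_rot: [-2.652, -1.682, 0.003]
force: [0.2, 0.5, 0.1]
grip_width: 0.0639
grasp_force: 0.0
time: 25.4
ee_pos: [0.4523, -0.0043, 0.0986]
ee_rot: [-3.012, -0.891, 0.003]
force: [0.7, -0.8, -0.5]
grip_width: 0.064
grasp_force: 0.0
at [ 0.4523 -0.0043  0.0986] yaw -57.0 w 0.064 t 25.4 tips 0.014
off [0.007 0.006 0.324] rot [-0.     0.001 -0.   ] rows>= 1.0
off [0.    0.    0.213] rot [0. 0. 0.] rows>= 1.0
```

```bash
python3 -m crank '{"rotation":[[0,0,0],[0,0,0],[0,0,0],[0,0,0],[0,0,0]],"offset":[[0.005,0,0.1],[0.005,0,0.2],[0.005,0,0.32],[0.005,0,0.42],[0.005,0,0.42]],"gripper":[0.5,0.5,0.5,0.5,0.5]}'
python3 - <<'E'
from h import *
plan((.4535,-.0045,.017,-57))
E
```

```text
time: 26.02
ee_pos: [0.4535, -0.0036, 0.0351]
ee_rot: [3.011, 0.893, -0.005]
force: [-0.1, -0.2, -0.0]
grip_width: 0.0638
grasp_force: 0.0
at [ 0.4535 -0.0036  0.0351] yaw -57.0 w 0.0638 t 26.025 tips 0.014
off [-0.003  0.005  0.12 ] rot [-0.     0.001  0.   ] rows>= 1.0
```

```bash
python3 -m crank '{"rotation":[[0,0,0],[0,0,0],[0,0,0],[0,0,0],[0,0,0]],"offset":[[0,0,0.04],[0,0,0.08],[0,0,0.11],[0,0,0.11],[0,0,0.11]],"gripper":[0.5,0.5,0.5,0.5,0.5]}'
python3 -m crank '{"rotation":[[0,0,0],[0,0,0],[0,0,0],[0,0,0],[0,0,0]],"offset":[[0,0,0],[0,0,0],[0,0,0],[0,0,0],[0,0,0]],"gripper":[-1,-1,-1,-1,-1]}' 35
python3 - <<'E'
from h import *
plan((.4535,-.0045,.1,-57),(.53,.01,.12,-25),(.6315,.036,.12,-8),(.6315,.036,.05,-8),(.6315,.036,.022,-8))
E
```

```text
time: 26.65
ee_pos: [0.4544, -0.0034, 0.0201]
ee_rot: [3.012, 0.893, 0.0]
force: [-0.3, 0.1, -0.2]
grip_width: 0.0643
grasp_force: 0.0
time: 27.28
ee_pos: [0.4546, -0.0033, 0.0203]
ee_rot: [-3.012, -0.893, -0.001]
force: [-1.9, -0.9, 6.7]
grip_width: 0.0302
grasp_force: 34.3
at [ 0.4546 -0.0033  0.0203] yaw -57.0 w 0.0302 t 27.275 tips 0.014
off [-0.01   0.003 -0.531] rot [-0. -0.  0.] rows>= 2.0
off [ 0.48   0.197 -0.133] rot [ 0.     0.    -0.178] rows>= 3.0
off [0.443 0.54  0.   ] rot [ 0.     0.    -0.094] rows>= 2.0
off [0.    0.    0.467] rot [0. 0. 0.] rows>= 2.0
off [0.    0.    0.187] rot [0. 0. 0.] rows>= 1.0
```

```bash
python3 -m crank '{"rotation":[[0,0,0],[0,0,0],[0,0,0],[0,0,0],[0,0,0]],"offset":[[0,0,-0.15],[0,0,-0.3],[0,0,-0.45],[0,0,-0.53],[0,0,-0.53]],"gripper":[-1,-1,-1,-1,-1]}'
python3 -m crank '{"rotation":[[0,0,-0.045],[0,0,-0.09],[0,0,-0.135],[0,0,-0.178],[0,0,-0.178]],"offset":[[0.12,0.05,-0.05],[0.24,0.1,-0.1],[0.36,0.15,-0.13],[0.48,0.2,-0.13],[0.48,0.2,-0.13]],"gripper":[-1,-1,-1,-1,-1]}'
python3 -m crank '{"rotation":[[0,0,-0.03],[0,0,-0.06],[0,0,-0.094],[0,0,-0.094],[0,0,-0.094]],"offset":[[0.11,0.14,0],[0.22,0.28,0],[0.33,0.41,0],[0.44,0.54,0],[0.44,0.54,0]],"gripper":[-1,-1,-1,-1,-1]}'
python3 - <<'E'
from h import *
plan((.6315,.036,.05,-8),(.6315,.036,.0255,-8))
p=manip.get_image("scene");cv2.imwrite("pics/s3.png",cv2.resize(p["img"][150:280,150:430],None,fx=2.5,fy=2.5,interpolation=3))
E
```

```text
time: 27.9
ee_pos: [0.4548, -0.0031, 0.0999]
ee_rot: [-3.012, -0.893, -0.002]
force: [-0.4, 0.1, -0.1]
grip_width: 0.0305
grasp_force: 35.0
time: 28.52
ee_pos: [0.5313, 0.0109, 0.1177]
ee_rot: [2.649, 1.689, -0.003]
force: [-0.2, -0.9, -1.3]
grip_width: 0.0303
grasp_force: 35.0
time: 29.15
ee_pos: [0.6323, 0.0367, 0.1177]
ee_rot: [-2.373, -2.058, 0.003]
force: [-0.0, -0.0, -0.8]
grip_width: 0.0305
grasp_force: 35.0
at [0.6323 0.0367 0.1177] yaw -8.1 w 0.0305 t 29.15 tips 0.014
off [-0.005 -0.004  0.451] rot [-0.     0.    -0.001] rows>= 2.0
off [0.    0.    0.163] rot [0. 0. 0.] rows>= 1.0
```

View pics/s3.png

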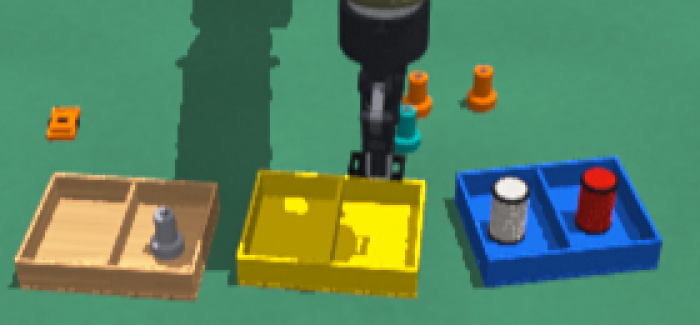

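Both spools stand in the blue tray, crop pixels (510,205) and (598,200). The die is in the wooden tray at (165,235), and the black buckle is held level over the yellow +y bay at (377,165).

```bash
python3 -m crank '{"rotation":[[0,0,0],[0,0,0],[0,0,0],[0,0,0],[0,0,0]],"offset":[[0,0,0.15],[0,0,0.3],[0,0,0.42],[0,0,0.5],[0,0,0.5]],"gripper":[-1,-1,-1,-1,-1]}'
python3 -m crank '{"rotation":[[0,0,0],[0,0,0],[0,0,0],[0,0,0],[0,0,0]],"offset":[[0,0,0.03],[0,0,0.06],[0,0,0.09],[0,0,0.09],[0,0,0.09]],"gripper":[-1,-1,-1,-1,-1]}'
python3 - <<'E'
from h import *
plan((.6315,.036,.025,-8))
E
```

```text
time: 29.82
ee_pos: [0.6316, 0.0362, 0.0431]
ee_rot: [-2.371, -2.059, 0.002]
force: [-0.3, -0.8, -0.2]
grip_width: 0.03
grasp_force: 35.0
time: 30.45
ee_pos: [0.6324, 0.0363, 0.0305]
ee_rot: [2.371, 2.06, -0.0]
force: [-0.0, 0.0, 0.6]
grip_width: 0.0305
grasp_force: 35.0
at [0.6324 0.0363 0.0305] yaw -8.0 w 0.0305 t 30.45 tips 0.014
off [-0.003 -0.006  0.037] rot [ 0.  0. -0.] rows>= 1.0
```

```bash
python3 -m crank '{"rotation":[[0,0,0],[0,0,0],[0,0,0],[0,0,0],[0,0,0]],"offset":[[0,0,0.015],[0,0,0.03],[0,0,0.037],[0,0,0.037],[0,0,0.037]],"gripper":[-1,-1,-1,-1,-1]}'
python3 -m crank '{"rotation":[[0,0,0],[0,0,0],[0,0,0],[0,0,0],[0,0,0]],"offset":[[0,0,0],[0,0,0],[0,0,0],[0,0,0],[0,0,0]],"gripper":[-0.1,0.1,0.3,0.4,0.4]}'
python3 -m crank '{"rotation":[[0,0,0],[0,0,0],[0,0,0],[0,0,0],[0,0,0]],"offset":[[0,0,-0.15],[0,0,-0.3],[0,0,-0.45],[0,0,-0.65],[0,0,-0.65]],"gripper":[0.4,0.4,0.4,0.4,0.4]}'
python3 - <<'E'
from h import *
plan((.57,-.09,.12,-36),(.50,-.19,.12,-64),(.4322,-.290,.12,-92),(.4322,-.290,.05,-92),(.4322,-.290,.0195,-92))
E
```

```text
time: 31.08
ee_pos: [0.6324, 0.0364, 0.0249]
ee_rot: [-2.371, -2.061, 0.0]
force: [-0.3, 0.2, -0.6]
grip_width: 0.0302
grasp_force: 35.0
time: 31.7
ee_pos: [0.6323, 0.0364, 0.0249]
ee_rot: [-2.371, -2.061, 0.0]
force: [0.1, -0.0, 0.6]
grip_width: 0.0597
grasp_force: 0.0
time: 32.33
ee_pos: [0.634, 0.0362, 0.1252]
ee_rot: [2.37, 2.059, 0.006]
force: [-0.3, -1.1, -0.2]
grip_width: 0.0598
grasp_force: 0.0
at [0.634  0.0362 0.1252] yaw -8.0 w 0.0598 t 32.325 tips 0.014
off [-0.893 -0.305  0.032] rot [ 0.001 -0.001  0.155] rows>= 3.0
off [-0.814  0.014  0.   ] rot [0.    0.    0.156] rows>= 3.0
off [-0.699  0.401  0.   ] rot [0.    0.    0.156] rows>= 3.0
off [0.    0.    0.467] rot [0. 0. 0.] rows>= 2.0
off [0.    0.    0.203] rot [0. 0. 0.] rows>= 1.0
```

```bash
python3 -m crank '{"rotation":[[0,0,0.04],[0,0,0.08],[0,0,0.12],[0,0,0.155],[0,0,0.155]],"offset":[[-0.22,-0.08,0],[-0.45,-0.16,0],[-0.67,-0.23,0.03],[-0.89,-0.3,0.03],[-0.89,-0.3,0.03]],"gripper":[0.5,0.5,0.5,0.5,0.5]}'
python3 -m crank '{"rotation":[[0,0,0.04],[0,0,0.08],[0,0,0.12],[0,0,0.156],[0,0,0.156]],"offset":[[-0.2,0,0],[-0.4,0,0],[-0.6,0,0],[-0.81,0.01,0],[-0.81,0.01,0]],"gripper":[0.5,0.5,0.5,0.5,0.5]}'
python3 -m crank '{"rotation":[[0,0,0.04],[0,0,0.08],[0,0,0.12],[0,0,0.156],[0,0,0.156]],"offset":[[-0.17,0.1,0],[-0.35,0.2,0],[-0.53,0.3,0],[-0.7,0.4,0],[-0.7,0.4,0]],"gripper":[0.5,0.5,0.5,0.5,0.5]}'
python3 - <<'E'
from h import *
plan((.4322,-.290,.04,-92),(.4322,-.290,.0195,-92))
E
```

```text
time: 32.95
ee_pos: [0.5673, -0.0931, 0.1175]
ee_rot: [2.803, 1.419, -0.003]
force: [0.9, 0.0, -0.0]
grip_width: 0.0636
grasp_force: 0.0
time: 33.58
ee_pos: [0.4978, -0.1905, 0.1177]
ee_rot: [3.062, 0.701, -0.001]
force: [-0.8, 0.7, -0.0]
grip_width: 0.0642
grasp_force: 0.0
time: 34.2
ee_pos: [0.4304, -0.2897, 0.1178]
ee_rot: [3.14, -0.06, -0.001]
force: [0.5, 0.8, 0.2]
grip_width: 0.0638
grasp_force: 0.0
at [ 0.4304 -0.2897  0.1178] yaw -92.2 w 0.0638 t 34.2 tips 0.014
off [0.013 0.001 0.519] rot [ 0.     0.    -0.001] rows>= 2.0
off [0.    0.    0.137] rot [0. 0. 0.] rows>= 1.0
```

```bash
python3 -m crank '{"rotation":[[0,0,0],[0,0,0],[0,0,0],[0,0,0],[0,0,0]],"offset":[[0.01,0,0.15],[0.01,0,0.3],[0.01,0,0.45],[0.01,0,0.52],[0.01,0,0.52]],"gripper":[0.5,0.5,0.5,0.5,0.5]}'
python3 -m crank '{"rotation":[[0,0,0],[0,0,0],[0,0,0],[0,0,0],[0,0,0]],"offset":[[0,0,0.05],[0,0,0.1],[0,0,0.13],[0,0,0.13],[0,0,0.13]],"gripper":[0.5,0.5,0.5,0.5,0.5]}'
python3 -m crank '{"rotation":[[0,0,0],[0,0,0],[0,0,0],[0,0,0],[0,0,0]],"offset":[[0,0,0],[0,0,0],[0,0,0],[0,0,0],[0,0,0]],"gripper":[-1,-1,-1,-1,-1]}' 35
python3 - <<'E'
from h import *
plan((.4322,-.290,.12,-92),(.50,-.19,.12,-64),(.57,-.115,.12,-36),(.6205,-.0456,.12,-8),(.6205,-.0456,.045,-8))
E
```

```text
time: 34.83
ee_pos: [0.4327, -0.2879, 0.0394]
ee_rot: [-3.141, 0.054, 0.002]
force: [-0.3, 0.2, -0.1]
grip_width: 0.0641
grasp_force: 0.0
time: 35.45
ee_pos: [0.4326, -0.289, 0.0206]
ee_rot: [3.141, -0.057, 0.0]
force: [-0.1, -0.2, 0.4]
grip_width: 0.064
grasp_force: 0.0
time: 36.08
ee_pos: [0.4326, -0.289, 0.0209]
ee_rot: [3.141, -0.057, 0.001]
force: [-1.8, 1.2, 5.1]
grip_width: 0.0306
grasp_force: 34.4
at [ 0.4326 -0.289   0.0209] yaw -92.1 w 0.0306 t 36.075 tips 0.014
off [-0.002  0.007 -0.661] rot [ 0.    -0.    -0.001] rows>= 2.0
off [ 0.428 -0.682  0.   ] rot [ 0.     0.    -0.156] rows>= 3.0
off [ 0.639 -0.245  0.   ] rot [ 0.     0.    -0.156] rows>= 3.0
off [0.572 0.    0.   ] rot [ 0.     0.    -0.156] rows>= 3.0
off [0.  0.  0.5] rot [0. 0. 0.] rows>= 2.0
```

```bash
python3 -m crank '{"rotation":[[0,0,0],[0,0,0],[0,0,0],[0,0,0],[0,0,0]],"offset":[[0,0,-0.15],[0,0,-0.3],[0,0,-0.45],[0,0,-0.66],[0,0,-0.66]],"gripper":[-1,-1,-1,-1,-1]}'
python3 -m crank '{"rotation":[[0,0,-0.04],[0,0,-0.08],[0,0,-0.12],[0,0,-0.156],[0,0,-0.156]],"offset":[[0.1,-0.17,0],[0.21,-0.34,0],[0.32,-0.51,0],[0.43,-0.68,0],[0.43,-0.68,0]],"gripper":[-1,-1,-1,-1,-1]}'
python3 -m crank '{"rotation":[[0,0,-0.04],[0,0,-0.08],[0,0,-0.12],[0,0,-0.156],[0,0,-0.156]],"offset":[[0.16,-0.06,0],[0.32,-0.12,0],[0.48,-0.18,0],[0.64,-0.24,0],[0.64,-0.24,0]],"gripper":[-1,-1,-1,-1,-1]}'
python3 -m crank '{"rotation":[[0,0,-0.04],[0,0,-0.08],[0,0,-0.12],[0,0,-0.156],[0,0,-0.156]],"offset":[[0.14,0,0],[0.28,0,0],[0.42,0,0],[0.57,0,0],[0.57,0,0]],"gripper":[-1,-1,-1,-1,-1]}'
python3 - <<'E'
from h import *
plan((.6205,-.0456,.045,-8),(.6205,-.0456,.0255,-8))
E
```

```text
time: 36.7
ee_pos: [0.4336, -0.2896, 0.1214]
ee_rot: [3.14, -0.057, 0.006]
force: [-0.5, -0.2, -0.4]
grip_width: 0.0303
grasp_force: 34.8
time: 37.33
ee_pos: [0.5018, -0.1862, 0.1183]
ee_rot: [-3.058, -0.715, 0.001]
force: [-0.3, -0.5, -0.3]
grip_width: 0.0305
grasp_force: 34.8
time: 37.95
ee_pos: [0.5716, -0.1133, 0.1184]
ee_rot: [-2.796, -1.431, 0.001]
force: [0.3, 0.6, -0.8]
grip_width: 0.0297
grasp_force: 34.8
time: 38.58
ee_pos: [0.6211, -0.045, 0.1186]
ee_rot: [-2.368, -2.063, 0.001]
force: [-0.3, 0.2, -1.5]
grip_width: 0.0303
grasp_force: 34.8
at [ 0.6211 -0.045   0.1186] yaw -7.9 w 0.0303 t 38.575 tips 0.014
off [-0.004 -0.003  0.491] rot [-0.    -0.     0.001] rows>= 2.0
off [0.   0.   0.13] rot [0. 0. 0.] rows>= 1.0
```

```bash
python3 -m crank '{"rotation":[[0,0,0],[0,0,0],[0,0,0],[0,0,0],[0,0,0]],"offset":[[0,0,0.15],[0,0,0.3],[0,0,0.42],[0,0,0.5],[0,0,0.5]],"gripper":[-1,-1,-1,-1,-1]}'
python3 -m crank '{"rotation":[[0,0,0],[0,0,0],[0,0,0],[0,0,0],[0,0,0]],"offset":[[0,0,0.03],[0,0,0.06],[0,0,0.09],[0,0,0.09],[0,0,0.09]],"gripper":[-1,-1,-1,-1,-1]}'
python3 - <<'E'
from h import *
plan((.6205,-.0456,.0255,-8))
E
```

```text
time: 39.2
ee_pos: [0.6206, -0.046, 0.0436]
ee_rot: [-2.369, -2.062, 0.002]
force: [0.0, -0.1, -0.6]
grip_width: 0.0305
grasp_force: 34.8
time: 39.83
ee_pos: [0.6214, -0.0456, 0.031]
ee_rot: [2.368, 2.064, 0.0]
force: [-0.1, -0.1, 0.1]
grip_width: 0.0303
grasp_force: 34.8
at [ 0.6214 -0.0456  0.031 ] yaw -7.9 w 0.0303 t 39.825 tips 0.014
off [-0.001 -0.006  0.037] rot [0.    0.    0.001] rows>= 1.0
```

```bash
python3 -m crank '{"rotation":[[0,0,0],[0,0,0],[0,0,0],[0,0,0],[0,0,0]],"offset":[[0,0,0.015],[0,0,0.03],[0,0,0.037],[0,0,0.037],[0,0,0.037]],"gripper":[-1,-1,-1,-1,-1]}'
python3 -m crank '{"rotation":[[0,0,0],[0,0,0],[0,0,0],[0,0,0],[0,0,0]],"offset":[[0,0,0],[0,0,0],[0,0,0],[0,0,0],[0,0,0]],"gripper":[-0.1,0.1,0.3,0.4,0.4]}'
python3 -m crank '{"rotation":[[0,0,0],[0,0,0],[0,0,0],[0,0,0],[0,0,0]],"offset":[[0,0,-0.15],[0,0,-0.3],[0,0,-0.6],[0,0,-0.9],[0,0,-0.9]],"gripper":[0.4,0.4,0.4,0.4,0.4]}'
python3 -m crank '{"rotation":[[0,0,0],[0,0,0],[0,0,0],[0,0,0],[0,0,0]],"offset":[[0,-0.25,0],[0,-0.5,0],[0,-0.75,-0.1],[0,-0.9,-0.2],[0,-0.9,-0.2]],"gripper":[0.4,0.4,0.4,0.4,0.4]}'
python3 - <<'E'
from h import *
p=manip.get_image("scene");cv2.imwrite("pics/s4.png",cv2.resize(p["img"][150:280,90:480],None,fx=2,fy=2,interpolation=3))
C=cloud(p);z=C[...,2]
for n,x,y,lo in (("red",.607,.246,.05),("white",.617,.159,.05),("die",.632,-.162,.04),("black",.632,.036,.01),("orange",.621,-.0456,.01)):
    q=C[(np.hypot(C[...,0]-x,C[...,1]-y)<.03)&(z>lo)&(z<.075)]; print(n,len(q),np.round(q.mean(0),4),round(float(q[:,2].std()),4))
print(manip.observe()["time"])
E
```

```text
time: 40.45
ee_pos: [0.6213, -0.0456, 0.0254]
ee_rot: [2.368, 2.064, -0.0]
force: [-0.8, -0.0, -0.2]
grip_width: 0.0303
grasp_force: 34.8
time: 41.08
ee_pos: [0.6213, -0.0456, 0.0254]
ee_rot: [-2.368, -2.064, 0.0]
force: [0.8, 0.6, 0.3]
grip_width: 0.0596
grasp_force: 0.0
time: 41.7
ee_pos: [0.6236, -0.0463, 0.1647]
ee_rot: [2.365, 2.061, 0.009]
force: [0.6, 0.0, 0.4]
grip_width: 0.0598
grasp_force: 0.0
time: 42.32
ee_pos: [0.487, -0.0267, 0.1908]
ee_rot: [-2.367, -2.065, -0.003]
force: [0.3, 0.8, 0.1]
grip_width: 0.0596
grasp_force: 0.0
red 150 [0.6091 0.2453 0.059 ] 0.0029
white 154 [0.6218 0.1609 0.0589] 0.0031
die 57 [ 0.6351 -0.1601  0.0474] 0.0028
black 160 [0.6345 0.0351 0.0138] 0.0019
orange 160 [ 0.6243 -0.0456  0.0135] 0.0018
42.375
```

View pics/s4.png

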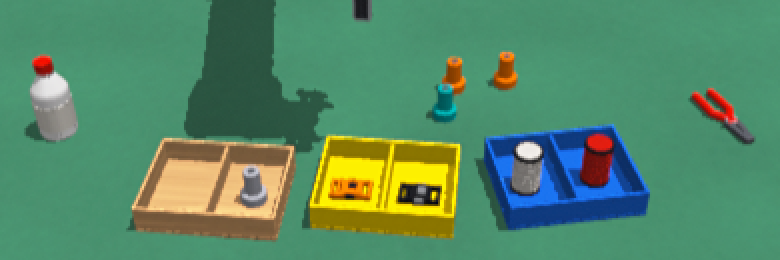

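All five parts sit correctly in their bays: the die at (252,188), the buckles lying flat at (352,188) and (420,192), and the spools upright at (527,168) and (597,160). The bottle and nippers look unmoved, so I'm handing in.

```bash
python3 -c "
from cell import manip
print(manip.hand_in())"
```

```text
the job is handed in; nothing more can be done
None
```

I handed the job in at about 42 s of the 115 s allowed: in the last picture both spools stand in the blue tray, both buckles lie flat in the yellow tray, one part per bay, the steel die stands in the wooden tray, and the bottle and nippers look unmoved (hand-in returned no verdict).

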